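# Load two test blocks into a spring-fed sample magazine

## Robot

A 6-joint arm with a two-finger parallel gripper is mounted at the origin on the work surface; the furniture and walls round the work are solid. World frame = base frame: x ahead of the robot, y to its left, z up, the work surface at z = 0. Lengths are in m, angles in rad, forces in N, time in s.
With the tool pointing down it reaches from about 0.325 to 0.925 m from the base axis. Payload 3.1 kg.
Tool frame: the origin (TCP) lies at the very end of the fingers, on their centre line; the grasp point (between the pads) lies 19 mm behind it; z points along the fingers, y is the line along which they close (so a half turn about z gives the same grasp; the last joint's range is limited). The gripper opens to 85 mm and grips with 20 to 120 N. Pads are 22 mm wide; open, the fingers measure 114 mm over their backs; the gripper's body (76 mm by 85 mm) begins 54 mm behind the grasp point. The pads swing forward as they close: fully open they stand 13 mm farther back than shut.
Start: joints at [-1.248, 0.217, 1.613, -0, 1.311, -0.112], TCP at [0.263, -0.567, 0.231] pointing down, gripper open.
Joint ranges: [-2.75, 2.75], [-0.78, 2.1], [0.31, 2.55], [-1.13, 4.27], [0.13, 2.63], [-2.58, 2.58]. Speed limits (rad/s): [2.79, 2.79, 3.14, 3.14, 3.14, 3.14].

## Interface

Orientations are given as a rotation vector (axis times angle).
In Python, from plant import bot, eoat, camera, camera_model gives the robot as it stands. The module is installed in compiled form; this text tells all that it offers. Calls block until the motion is done:
- bot.movep(position, orientation): joint-space move of the TCP to a pose.
- bot.move_l(position, orientation=None, max_speed=0.15): straight line of the TCP; orientation=None keeps the orientation; max_speed is the mean speed in m/s.
- bot.movej(angles): joint-space move.
- eoat.move_gripper(opening, f_grip=None): finger opening in m; f_grip is the grip in N (None keeps the last); returns when the fingers have stopped.
- bot.pause(seconds).
- bot.ik(position, orientation): joint angles nearest the present ones, or None.
- camera(name): name is "scene" or "top" or "wrist"; returns (picture, depth): 384x512x3 uint8, red, green, blue; 384x512 float32, m along the optical axis (not along the pixel's ray), 0 where there is no reading.
- camera_model(name): a dict with "vertical_fov" (degrees; the focal length in pixels is half the picture's height over the tangent of half this angle, whatever the lens; pixels are square), "cx", "cy" (the principal point, pixels), "R" (3x3) and "t" (3): a world point X has camera coordinates R X + t; the wrist camera has in their place "mount" (4x4, takes a point from camera to tool coordinates, whose origin is the TCP and whose axes are the flange's). Camera axes: x right, y down, z forward; pixel columns grow to the right and rows downward; lengths in m; the calibration is good to about 2 mm. A picture is of the moment at which its call begins: read the wrist's pose just before it. camera_model takes no time and is no camera call.
A pose or a line that the arm cannot do raises bot.MotionError and nothing moves.
- bot.hand_in(): hands the job in; it is judged then, once.
Readings, each from a call of its own:
- bot.get_time_s(): time.
- bot.get_joint_positions(): joint angles.
- bot.get_qd(): joint speeds.
- bot.get_tau(): joint torques, N m.
- bot.get_tcp_pos(): TCP position.
- bot.get_orientation(): TCP orientation.
- bot.get_wrist_force(): force on the tool from outside, world axes, zero at the start.
- bot.get_wrist_torque(): the same for the moment, N m.
- bot.get_width(): finger opening in m.
- bot.get_finger_force(): force on a finger pad.
Only numpy, scipy, OpenCV 4.12 (cv2) and the standard library are available. Lean on these libraries where they do the work, as an engineer would, in place of code of your own. Each camera call takes 0.05 s, during which the arm holds its last target. There are 200 camera calls.

## Task

Load the leaning sample magazine: draw its spring-loaded follower back along the track until the catch holds it, then put both metal test blocks into the track, standing on its floor one behind the other between the end stop and the follower. Then press the catch's pad so that the follower closes and pushes the two blocks together, home against the end stop. Do not knock over the beaker or the flask.

Things in the scene. Friction and masses are not known exactly. Their poses are not given: they have to be found in the camera images.
- track: Fixed aluminium channel on a low stand, leaning 30 deg to the robot's right: its open side faces up and right. Origin: centre line of the channel floor at the end stop's face, 60 mm above the worktop. y: level along the track, from the far end stop to follower, catch and pad at the near end. z: square to the floor, out of the open side. x: across, to the higher (left) wall. Base plate 120 x 200 mm.
- end_stop (a point): Middle of the end stop's top, in the track frame at x 0, y -5, z 30 mm. The end stop is 44 mm wide, 10 mm thick, 30 mm high. The channel is 34 mm wide inside; its walls are 5 mm thick, 20 mm high and run from y = -15 to 125 mm.
- shield_top (a point): Middle of the top edge of a clear fixed splash shield beyond the higher wall, parallel to the track's z: face at x = 80 mm, from z = 0 to 120 mm, y = -13 to 103 mm in the track frame. It overhangs, so the channel is reached along the track's leaning z direction.
- follower (a joint): Slide of the follower along the track's +y, m: 0 with its face on the end stop (as found), 0.082 fully back. A spring closes it: 3.2 N at 0, 6 N at 0.040, 8.2 N at 0.072. Drawn past 0.072 it is caught by the catch, which clicks in by itself: pull to about 0.080 and let go; it then rests at 0.072. With both blocks clamped it reads 0.040.
- follower_grip (a point): Middle of the follower's upright black grip post: 14 mm square, parallel to the track's z, from 30 to 68 mm above the track floor; this point is 50 mm above it and 9 mm behind the follower's face. Below is the steel carriage: 32 mm across the track, 18 mm along it, 30 mm high.
- catch (a joint): Angle of the sprung catch lever, rad: 0 at rest or holding; grows to 0.3 as its pad is pressed and springs back when let go; from about 0.14 it frees the follower.
- catch_pad (a point): Centre of the top of the catch's black press pad, 26 x 26 mm, at the near end of the magazine; in the track frame at x 0, y 165, z 34 mm. Press it 6 to 9 mm along the track's -z (3 to 6 N).
- block_1_centre (a point): Centre of a loose aluminium test block, 30 (its x) x 20 (its y) x 56 mm high (its z), 90 g, standing on the worktop; a fine dark line runs round it 6 mm below its top. In the track the 30 mm width lies across the channel, the 20 mm along it; it stands 36 mm proud of the walls and settles against the lower wall.
- block_2_centre (a point): Centre of the second test block, the same as the first. Either may go in first, either way round.
- beaker_centre (a point): Centre of a small glass beaker, 54 mm across and 70 mm high, standing on the worktop; not to be knocked over.
- flask_centre (a point): Centre of a conical flask, 72 mm across and 112 mm high, standing on the worktop; not to be knocked over.
Mind the look-alikes: they are no part of the job. Leave any red look-alike of the part that bears block_2_centre alone.

How it is judged:
By the outcome, as a careful person would: the job done as asked, in the order asked, and still so for the second after the job is handed in, with the robot touching nothing.
It also fails if it takes over 61 s, if anything falls off the work surface, if the arm or the gripper's body presses on something with over 40 N, if the wrist force passes 120 N, or if a joint passes its speed limit or range.

## Working session

There is one attempt and no reset: what is moved stays moved. The work goes in short steps, each a Python script; the robot and the scene stay as the last script left them, time stands still between calls to the robot, and variables do not carry over. Pictures are saved under pics/ and viewed, at most 10 in all, crops included, and the job is handed in when it is done.

```bash
ls; mkdir -p pics
python3 - <<'E'
from plant import bot,camera,camera_model
import cv2,numpy as np
ims={}
for n in("scene","top"):
    p,d=camera(n); np.savez(f"{n}.npz",p=p,d=d); cv2.imwrite(f"pics/{n}.png",cv2.resize(p[:,:,::-1],(800,600)))
    m=camera_model(n); print(n,m, (d>0).mean())
print(camera_model("wrist")); print(bot.get_time_s(),bot.get_orientation(),bot.get_width())
E
```

```text
pics
scene {'vertical_fov': 46.08940145373849, 'cx': 255.89210927324862, 'cy': 197.48936844289415, 'R': array([[ 0.59151446, -0.8061421 , -0.01567032],
       [-0.32796511, -0.22280206, -0.91804038],
       [ 0.73657962,  0.54817347, -0.39617712]]), 't': array([-0.34165286,  0.29638494,  0.99028755])} 0.9959615071614584
top {'vertical_fov': 51.757319379119295, 'cx': 256.63237356199073, 'cy': 183.84514298810794, 'R': array([[-0.01940812, -0.999546  , -0.02304583],
       [-0.98174097,  0.02341488, -0.1887761 ],
       [ 0.18923001,  0.01896125, -0.9817497 ]]), 't': array([-0.00460057,  0.56466767,  1.13315994])} 0.99591064453125
{'vertical_fov': 69.47214441557094, 'cx': 253.3757587084809, 'cy': 195.3665802285355, 'mount': array([[ 7.03087741e-04, -9.46221291e-01, -3.23519357e-01,
         8.29804388e-02],
       [ 9.99999751e-01,  6.43393945e-04,  2.91464835e-04,
         7.40001004e-04],
       [-6.76398368e-05, -3.23519481e-01,  9.46221507e-01,
        -1.42030035e-01],
       [ 0.00000000e+00,  0.00000000e+00,  0.00000000e+00,
         1.00000000e+00]])}
0.1 [-3.06553597e+00 -6.77213706e-01  4.06811263e-04] 0.08535943088032351
```

View pics/scene.png

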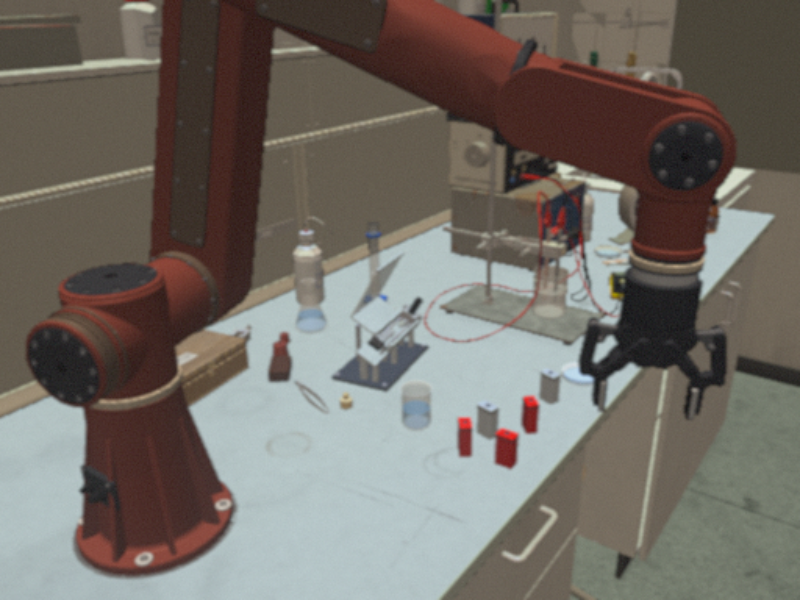

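View pics/top.png

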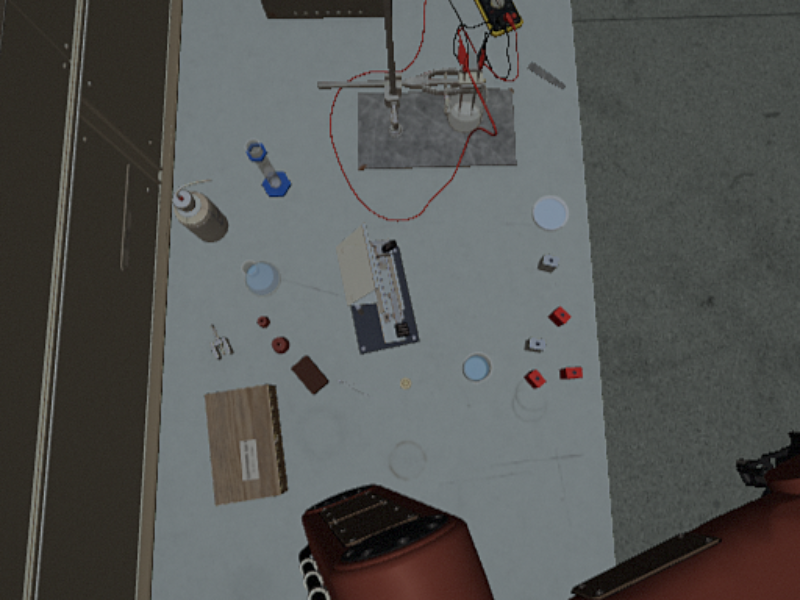

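The top view (800x600) shows the magazine at about (385,290), with the grip post at (388,245) at the far end and the pad at (403,330). The candidates for the blocks are:
- **Grey:** (549,262) and (536,344). I choose these two.
- **Red look-alikes:** (560,316), (536,379) and (571,372). These are to be left alone.

The beaker is at (476,367) and the flask at (261,278).

```bash
cat > h.py <<'E'
import numpy as np,cv2
from scipy.spatial.transform import Rotation as Rn
from plant import bot,eoat,camera,camera_model
def cam(n,pose=None):
    m=camera_model(n); f=192/np.tan(np.radians(m["vertical_fov"]/2))
    if n=="wrist":
        p,o=pose; M=m["mount"]; T=np.eye(4); T[:3,:3]=Rn.from_rotvec(o).as_matrix(); T[:3,3]=p; W=T@M
        return f,m["cx"],m["cy"],W[:3,:3],W[:3,3]
    R=np.array(m["R"]); return f,m["cx"],m["cy"],R.T,-R.T@m["t"]
def cloud(c,d):
    f,cx,cy,R,t=c; v,u=np.mgrid[:d.shape[0],:d.shape[1]]
    X=np.stack([(u-cx)/f*d,(v-cy)/f*d,d],-1)@R.T+t; X[d==0]=np.nan; return X
def rayz(c,u,v,z):
    f,cx,cy,R,t=c; r=R@np.array([(u-cx)/f,(v-cy)/f,1]); return t+r*(z-t[2])/r[2]
def proj(c,X):
    f,cx,cy,R,t=c; q=(np.asarray(X)-t)@R; return np.array([q[...,0]/q[...,2]*f+cx,q[...,1]/q[...,2]*f+cy]).T
def blobs(mask,amin=15):
    n,l,s,ce=cv2.connectedComponentsWithStats(mask.astype(np.uint8),connectivity=4)
    return [(l==i,s[i,4],ce[i]) for i in range(1,n) if s[i,4]>=amin]
E
python3 - <<'E'
from h import *
z=np.load("top.npz");p,d=z["p"],z["d"];c=cam("top");X=cloud(c,d);H=X[...,2]
g=cv2.cvtColor(p,cv2.COLOR_RGB2HSV)
# objects by height in region right of track
reg=np.zeros(H.shape,bool);reg[150:260,285:385]=1
for m,a,ce in blobs(reg&(H>.035)&(H<.14)):
    print("obj",a,ce.round(1),np.nanmedian(X[m],0).round(3),np.nanpercentile(H[m],95).round(3),"hsv",np.median(g[m],0), cv2.minAreaRect(np.argwhere(m&(H>.045))[:,::-1].astype(np.float32)))
reg[:]=0;reg[150:220,235:272]=1
for m,a,ce in blobs(reg&(g[...,2]<45)&(H>.06),6):
    print("blk",a,ce.round(1),np.nanmedian(X[m],0).round(4),np.nanpercentile(H[m],[5,95]).round(3))
cv2.imwrite("pics/topc.png",cv2.resize(p[135:260,210:385,::-1],None,fx=4.5,fy=4.5,interpolation=cv2.INTER_CUBIC))
E
```

```text
obj 86 [351.5 166.7] [ 0.609 -0.303  0.055] 0.059 hsv [107.   37.5 132. ] ((351.7647399902344, 166.441162109375), (10.429031372070312, 7.276068687438965), 14.03624439239502)
obj 88 [358.8 201.2] [ 0.505 -0.318  0.055] 0.059 hsv [  1. 191. 133.] ((359.0, 201.0), (9.899494171142578, 7.0710673332214355), 45.0)
obj 84 [342.9 219.6] [ 0.451 -0.267  0.056] 0.059 hsv [107.   39.  135.5] ((343.0, 219.5), (7.0, 10.0), 90.0)
obj 108 [306.2 233.4] [ 0.416 -0.161  0.067] 0.074 hsv [ 98.  13. 118.] ((305.5, 234.5), (19.0, 17.0), 90.0)
obj 83 [366.3 238. ] [ 0.396 -0.331  0.056] 0.06 hsv [  1. 190. 136.] ((366.5, 238.0), (6.0, 11.0), 90.0)
obj 88 [342.7 241.6] [ 0.387 -0.264  0.056] 0.06 hsv [  1. 186. 138.] ((342.9588317871094, 241.53529357910156), (10.738058090209961, 7.2671709060668945), 49.398704528808594)
blk 43 [248.7 157.3] [0.6317 0.0026 0.1126] [0.095 0.122]
blk 56 [257.1 210.4] [ 0.4787 -0.0171  0.0907] [0.083 0.096]
```

View pics/topc.png

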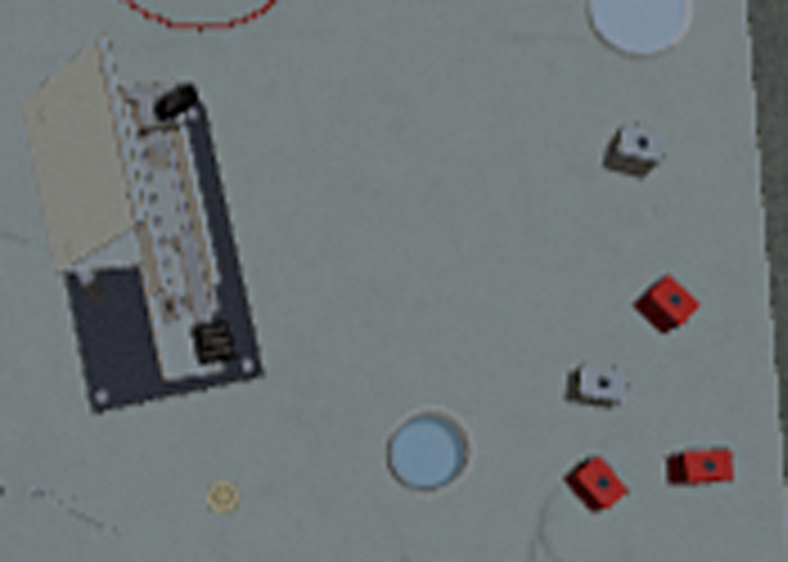

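The crop shows the two grey blocks at about (637,150) and (600,383), and three red look-alikes. The magazine has its post at (177,102) and pad at (213,341). Next I set up a rough track frame and take a wrist look above it.

```bash
cat >> h.py <<'E'
def frame(a,pad):
    c,s=np.cos(a),np.sin(a); y=np.array([-c,-s,0]);h=np.array([-s,c,0]);Z=np.array([0,0,1.])
    x=np.cos(np.pi/6)*h+.5*Z; z=-.5*h+np.cos(np.pi/6)*Z
    R=np.stack([x,y,z],1); return R,pad-R@[0,.165,.034]
def tool(R,sgn):  # tool z=-z_t, tool x = sgn*y_t
    z=-R[:,2];x=sgn*R[:,1];return Rn.from_matrix(np.stack([x,np.cross(z,x),z],1)).as_rotvec()
E
python3 - <<'E'
from h import *
R,O=frame(np.radians(11.5),np.array([.4787,-.0171,.0894])); print("O",O)
for s in(1,-1):
    o=tool(R,s)
    for q in([0,.06,.2],[0,.009,.034],[0,.09,.034],[0,.165,.026],[0,.0,.034]):
        j=bot.ik(O+R@q,o); print(s,q,None if j is None else np.round(j,2))
s=-1 if bot.ik(O+R@[0,.06,.2],tool(R,1)) is None else 1
E
```

```text
O [0.63699832 0.03245443 0.05995514]
1 [0, 0.06, 0.2] [-0.45  0.34  1.54  0.41  1.6  -2.28]
1 [0, 0.009, 0.034] [-0.31  0.51  1.59  0.47  1.34 -2.26]
1 [0, 0.09, 0.034] [-0.37  0.38  1.78  0.45  1.31 -2.33]
1 [0, 0.165, 0.026] [-0.44  0.27  1.95  0.43  1.28 -2.41]
1 [0, 0.0, 0.034] [-0.3   0.53  1.57  0.47  1.34 -2.25]
-1 [0, 0.06, 0.2] [-0.45  0.34  1.54  0.41  1.6   0.86]
-1 [0, 0.009, 0.034] [-0.31  0.51  1.59  0.47  1.34  0.88]
-1 [0, 0.09, 0.034] [-0.37  0.38  1.78  0.45  1.31  0.81]
-1 [0, 0.165, 0.026] [-0.44  0.27  1.95  0.43  1.28  0.73]
-1 [0, 0.0, 0.034] [-0.3   0.53  1.57  0.47  1.34  0.89]
```

Run:
```python
from h import *
R,O=frame(np.radians(11.5),np.array([.4787,-.0171,.0894])); o=tool(R,-1)
bot.movep(O+R@[0,.06,.17],o); eoat.move_gripper(.05)
pose=(bot.get_tcp_pos(),bot.get_orientation()); p,d=camera("wrist"); np.savez("w1.npz",p=p,d=d,pos=pose[0],o=pose[1])
print(bot.get_time_s(),pose)
cv2.imwrite("pics/w1.png",cv2.resize(p[:,:,::-1],(800,600)))
X=cloud(cam("wrist",pose),d); T=(X-O)@R
def med(m): return np.nanmedian(T[m],0).round(4),m.sum()
g=p.astype(int).max(2)
zz=T[...,2];x=T[...,0];y=T[...,1]
print("floor z",np.nanmedian(zz[(abs(x)<.012)&(y>.03)&(y<.11)&(abs(zz)<.012)]))
# walls top profile
m=(abs(zz-.02)<.004)&(y>.025)&(y<.115)&(abs(x)<.04)
for lo,hi in((.025,.055),(.055,.085),(.085,.115)):
    k=m&(y>lo)&(y<hi); print("walls",np.histogram(x[k],np.arange(-.036,.037,.003)))
k=(zz>.058)&(zz<.08)&(abs(x)<.02)&(y>-.02)&(y<.035); print("post",med(k),np.nanpercentile(T[k],[5,95],axis=0).round(4))
k=(g<60)&(abs(zz-.034)<.008)&(abs(x)<.03)&(y>.13)&(y<.2); print("pad",med(k),np.nanpercentile(T[k],[2,98],axis=0).round(4))
k=(abs(zz-.03)<.004)&(abs(x)<.03)&(y>-.02)&(y<.0); print("stop",med(k),np.nanpercentile(T[k],[3,97],axis=0).round(4))
```

```text
2.7333 (array([ 0.59513477, -0.06298063,  0.20718586]), array([-2.60662643, -0.26212156,  0.07019168]))
floor z 0.0012251617208058417
walls (array([ 0,  0,  0, 38, 72, 23,  0,  0,  0, 27, 19, 26, 20,  0,  0,  0, 29,
       82, 19,  0,  0,  0,  0,  0]), array([-3.60000000e-02, -3.30000000e-02, -3.00000000e-02, -2.70000000e-02,
       -2.40000000e-02, -2.10000000e-02, -1.80000000e-02, -1.50000000e-02,
       -1.20000000e-02, -9.00000000e-03, -6.00000000e-03, -3.00000000e-03,
        3.46944695e-17,  3.00000000e-03,  6.00000000e-03,  9.00000000e-03,
        1.20000000e-02,  1.50000000e-02,  1.80000000e-02,  2.10000000e-02,
        2.40000000e-02,  2.70000000e-02,  3.00000000e-02,  3.30000000e-02,
        3.60000000e-02]))
walls (array([ 0,  0,  0, 27, 64, 28,  0,  0,  0,  0,  0,  0,  0,  0,  0,  0, 35,
       67, 11,  0,  0,  0,  0,  0]), array([-3.60000000e-02, -3.30000000e-02, -3.00000000e-02, -2.70000000e-02,
       -2.40000000e-02, -2.10000000e-02, -1.80000000e-02, -1.50000000e-02,
       -1.20000000e-02, -9.00000000e-03, -6.00000000e-03, -3.00000000e-03,
        3.46944695e-17,  3.
[... 453 characters left out ...]
e-02, -1.80000000e-02, -1.50000000e-02,
       -1.20000000e-02, -9.00000000e-03, -6.00000000e-03, -3.00000000e-03,
        3.46944695e-17,  3.00000000e-03,  6.00000000e-03,  9.00000000e-03,
        1.20000000e-02,  1.50000000e-02,  1.80000000e-02,  2.10000000e-02,
        2.40000000e-02,  2.70000000e-02,  3.00000000e-02,  3.30000000e-02,
        3.60000000e-02]))
post (array([-0.0035,  0.0077,  0.0687]), np.int64(274)) [[-0.0097  0.0018  0.0644]
 [ 0.0027  0.0138  0.0702]]
pad (array([-0.002 ,  0.1551,  0.0346]), np.int64(162)) [[-0.0137  0.1509  0.031 ]
 [ 0.0086  0.1722  0.0362]]
stop (array([-0.0038, -0.006 ,  0.0313]), np.int64(521)) [[-0.0243 -0.0107  0.0297]
 [ 0.0168 -0.0003  0.0329]]
```

View pics/w1.png

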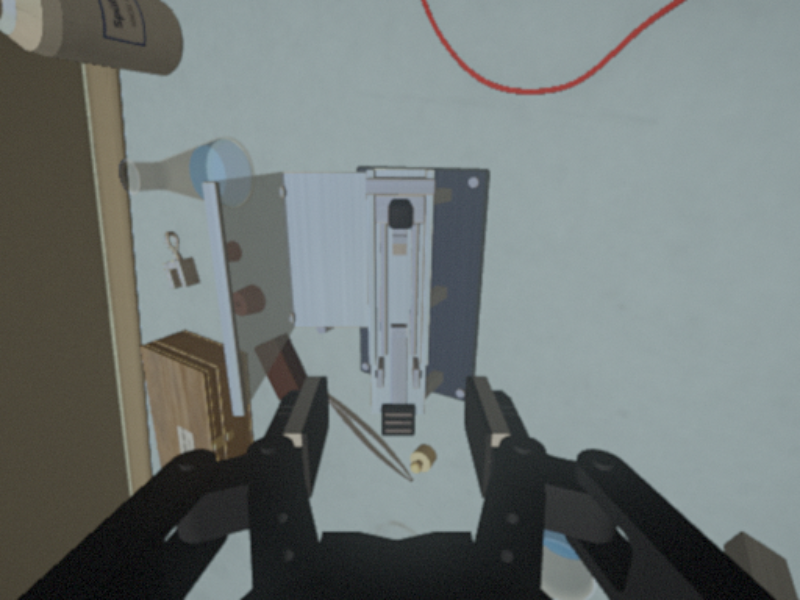

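The wrist picture shows the post at (400,212), the end stop at (400,185), the pad at (398,420), and the shield on the left, clear of the track. The rough frame is about 3 mm off across the track, so I correct it, then grip the post and draw it back.

```bash
cat >> h.py <<'E'
R,O=frame(np.radians(11.5),np.array([.4787,-.0171,.0894])); O=O+R@[-.0031,-.0008,.0010]; oT=tool(R,-1)
def tl(q,v=.15): bot.move_l(O+R@np.array(q),oT,max_speed=v)
def ft(): return (R.T@bot.get_wrist_force()).round(1)
def tp(): return (R.T@(bot.get_tcp_pos()-O)).round(4)
E
python3 - <<'E'
from h import *
tl([0,.009,.09]); print(ft()); tl([0,.009,.037],.08); print("down",ft(),tp())
eoat.move_gripper(.0,60); print("grip",bot.get_width(),ft(),tp(),bot.get_finger_force())
tl([0,.05,.037],.08); print("mid",ft(),tp())
tl([0,.0895,.037],.06); print("back",ft(),tp(),bot.get_width())
tl([0,.083,.037],.03); print("relax",ft(),tp(),bot.get_time_s())
E
```

```text
[ 0.1  0.4 -0.2]
down [ 0.5  0.  -0.3] [0.     0.0087 0.0372]
grip 0.012949860005244144 [3.1 0.7 3.3] [0.0006 0.0085 0.038 ] 59.812127351760864
mid [ 2.6 -6.2  0.6] [0.0009 0.0478 0.0377]
back [ 4.4 -8.8 -1.1] [0.0011 0.0863 0.0376] 0.012986073369455528
relax [ 3.3 -6.4  0.7] [0.0011 0.0804 0.0376] 6.5833
```

Run:
```python
from h import *
for y in(.0905,.0925):
    tl([.001,y,.037],.06); print("back",y,ft(),tp())
tl([.001,.085,.037],.03); print(ft(),tp())
for y in(.081,.079): tl([.001,y,.037],.03); print("relax",y,ft(),tp())
```

```text
back 0.0905 [ 1.7 -9.  -2.9] [0.0012 0.0874 0.0376]
back 0.0925 [ 1.9 -8.3 -2.4] [0.0012 0.0893 0.0376]
[ 1.3 -7.9 -2.4] [0.0012 0.0816 0.0376]
relax 0.081 [ 2.7 -2.3  3.2] [0.0011 0.0803 0.0376]
relax 0.079 [3.9 2.8 6.1] [0.0011 0.0801 0.0376]
```

Run:
```python
from h import *
eoat.move_gripper(.05); tl([.001,.081,.10],.15)
pose=(bot.get_tcp_pos(),bot.get_orientation()); p,d=camera("wrist"); T=(cloud(cam("wrist",pose),d)-O)@R
k=(T[...,2]>.058)&(T[...,2]<.08)&(abs(T[...,0])<.02)&(T[...,1]>-.02)&(T[...,1]<.12); print("post",np.nanmedian(T[k],0).round(4),k.sum(),ft())
z=np.array([0,0,-1.]);a=np.radians(0);x=np.array([1.,0,0]);od=Rn.from_matrix(np.stack([x,np.cross(z,x),z],1)).as_rotvec()
tl([0,.081,.17])
bot.movep([.43,-.28,.2],od)
pose=(bot.get_tcp_pos(),bot.get_orientation()); p,d=camera("wrist"); np.savez("w2.npz",p=p,d=d,pos=pose[0],o=pose[1])
print(bot.get_time_s(),bot.get_joint_positions().round(2))
cv2.imwrite("pics/w2.png",cv2.resize(p[:,:,::-1],(800,600)))
c=cam("wrist",pose);X=cloud(c,d);g=cv2.cvtColor(p,cv2.COLOR_RGB2HSV)
H=X[...,2]
for m,a,ce in blobs((H>.049)&(H<.064),80):
    m=cv2.morphologyEx(m.astype(np.uint8),cv2.MORPH_OPEN,np.ones((3,3)))>0
    P=X[m]; r=cv2.minAreaRect((np.array([rayz(c,u,v,.056)[:2] for v,u in np.argwhere(m)])*1000).astype(np.float32))
    print(a,ce.round(),"S",np.median(g[m],0),"H",np.nanmedian(H[m]).round(4),"rect",np.round(r[0],1),np.round(r[1],1),round(r[2],1))
```

```text
post [0.0001 0.078  0.0672] 452 [ 0.3 -0.1 -0.6]
10.75 [-0.71  0.01  1.9   0.    1.23  0.86]
656 [294. 109.] S [  1. 165. 181.] H 0.0554 rect [ 505.6 -320. ] [30.  20.2] 43.5
132 [  3. 141.] S [104.  41. 169.] H 0.0508 rect [474.8 -25. ] [ 7.9 22.4] 73.6
556 [245. 162.] S [104.  39. 172.] H 0.0554 rect [ 452.6 -270.7] [29.8 20.7] 78.7
231 [154. 188.] S [102.  74. 169.] H 0.0552 rect [ 423.  -172.7] [43.2 15.2] 37.3
383 [130. 211.] S [ 79.  15. 133.] H 0.0574 rect [ 399.4 -143.1] [47.5 24.1] 39.9
509 [302. 210.] S [  1. 172. 180.] H 0.0554 rect [ 398.9 -334.4] [21.5 30.3] 0.1
483 [241. 218.] S [  1. 170. 181.] H 0.0553 rect [ 389.4 -266.4] [31.2 21.3] 37.6
```

View pics/w2.png

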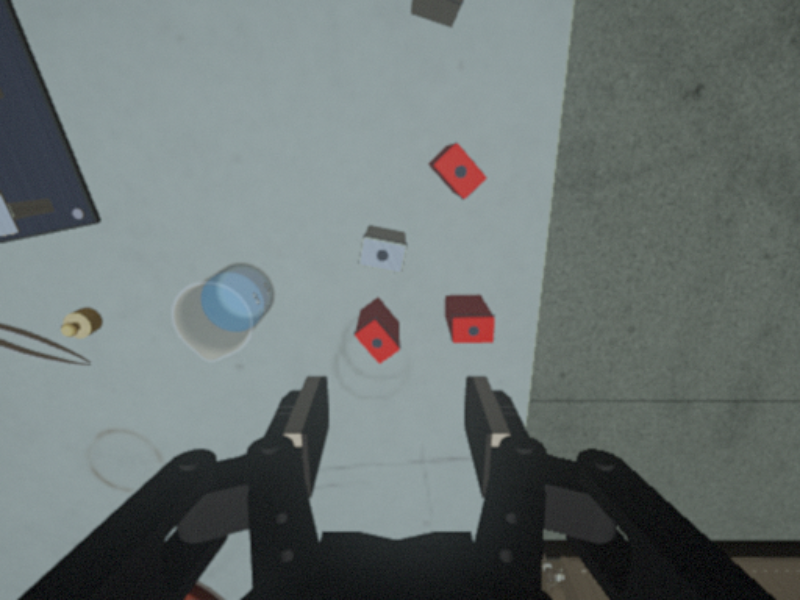

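The picture shows the grey block's top at (383,250) with red look-alikes at (458,170), (470,328) and (378,338), and the beaker at (232,305). The follower is held by the catch. I pick this grey block and place it at the far position.

```bash
cat >> h.py <<'E'
def down(psi):
    c,s=np.cos(psi),np.sin(psi);z=np.array([0,0,-1.]);x=np.array([c,s,0]);return Rn.from_matrix(np.stack([x,np.cross(z,x),z],1)).as_rotvec()
def pick(x,y,ang,tz=.028):
    psi=np.radians((ang-90+90)%180-90); o=down(psi)
    bot.movep([x,y,.12],o); bot.move_l([x,y,tz],o,max_speed=.12); print("at",bot.get_tcp_pos().round(4),bot.get_wrist_force().round(1))
    eoat.move_gripper(0,50); print("width",bot.get_width(),bot.get_tcp_pos().round(4),bot.get_wrist_force().round(1))
    bot.move_l([x,y,.16],o,max_speed=.2); print("lift",bot.get_width(),bot.get_wrist_force().round(1),bot.get_time_s())
E
python3 - <<'E'
from h import *
pick(.4526,-.2707,78.7)
bot.movep(O+R@[.0012,.0142,.13],oT)
tl([.0012,.0142,.07],.15); print(ft(),tp())
p=(bot.get_tcp_pos(),bot.get_orientation());im,d=camera("wrist");cv2.imwrite("pics/w3.png",im[:,:,::-1])
tl([.0012,.0142,.035],.06);print(ft(),tp(),bot.get_time_s())
E
```

```text
at [ 0.4534 -0.2715  0.0291] [-0.1  0.5  0.2]
width 0.02893598503674351 [ 0.4536 -0.2714  0.0293] [-1.2  0.5  5.3]
lift 0.028998102154902526 [-0.6 -1.2 -0.2] 13.2083
[-0.5  0.5 -0.5] [0.001  0.0143 0.0705]
[-0.1 -0.5  0.1] [0.0012 0.0141 0.0349] 15.6667
```

View pics/w3.png

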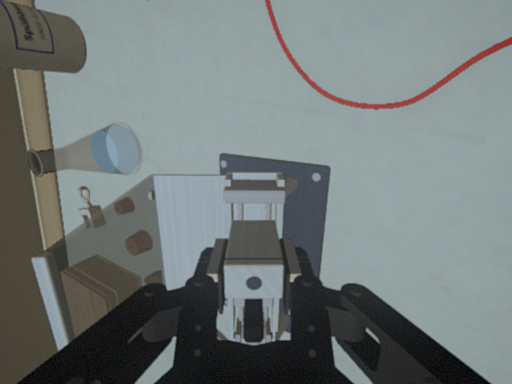

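The picture shows the block held between the fingers at about (253,260), lined up with the channel and just behind the end stop at (254,185). I finish lowering and release.

Run:
```python
from h import *
for z in(.031,.0295):
    tl([.0012,.0142,z],.04);f=ft();print(z,f,tp())
    if f[2]>3: break
eoat.move_gripper(.05);print(ft()); tl([.0012,.0142,.09],.15)
tl([.0012,.03,.15],.2)
pose=(bot.get_tcp_pos(),bot.get_orientation()); p,d=camera("wrist"); T=(cloud(cam("wrist",pose),d)-O)@R
x,y,z=T[...,0],T[...,1],T[...,2]
k=(abs(z-.056)<.005)&(abs(x)<.03)&(y>-.02)&(y<.06);print("block top",np.nanpercentile(T[k],[5,50,95],axis=0).round(4),k.sum())
k=(z>.062)&(z<.08)&(abs(x)<.02)&(y>.04)&(y<.12);print("post",np.nanmedian(T[k],0).round(4),k.sum())
bot.movep([.55,-.28,.2],down(0))
pose=(bot.get_tcp_pos(),bot.get_orientation()); p,d=camera("wrist");c=cam("wrist",pose);X=cloud(c,d);g=cv2.cvtColor(p,cv2.COLOR_RGB2HSV);H=X[...,2]
for m,a,ce in blobs((H>.049)&(H<.064),80):
    m=cv2.morphologyEx(m.astype(np.uint8),cv2.MORPH_OPEN,np.ones((3,3)))>0
    r=cv2.minAreaRect((np.array([rayz(c,u,v,.056)[:2] for v,u in np.argwhere(m)])*1000).astype(np.float32))
    print(a,ce.round(),"S",np.median(g[m],0),"rect",np.round(r[0],1),np.round(r[1],1),round(r[2],1))
print(bot.get_time_s())
```

```text
0.031 [-0.7 -0.1 -0.5] [0.0012 0.0142 0.031 ]
0.0295 [-0.1 -0.1  0.3] [0.0012 0.0139 0.0298]
[ 0.3 -1.1  0.5]
block top [[-0.0191  0.0067  0.0539]
 [-0.0057  0.0154  0.0574]
 [ 0.0083  0.0251  0.0593]] 788
post [0.0004 0.0787 0.0673] 226
625 [280. 123.] S [104.  39. 172.] rect [ 611.7 -305.7] [29.9 20.1] 73.8
1062 [ 16. 223.] S [104.  39. 169.] rect [512.3  -6.5] [97.6 30.4] 9.2
485 [290. 219.] S [  1. 170. 181.] rect [ 507.6 -320.2] [31.9 20.4] 43.5
199 [154. 276.] S [101.  75. 145.] rect [ 433.4 -158.5] [35.3 12.6] 87.1
284 [294. 299.] S [  1. 184. 173.] rect [ 400.3 -331.5] [24.4 22.7] 2.3
372 [243. 304.] S [  1.  183.  177.5] rect [ 391.1 -266.8] [32.7 21.7] 38.6
18.5417
```

Run:
```python
from h import *
bot.movep(O+R@[.0012,.05,.12],oT)
pose=(bot.get_tcp_pos(),bot.get_orientation()); p,d=camera("wrist"); T=(cloud(cam("wrist",pose),d)-O)@R
np.savez("w4.npz",p=p,T=T)
x,y,z=T[...,0],T[...,1],T[...,2]
k=(abs(z-.056)<.006)&(abs(x)<.03)&(y>-.01)&(y<.05);k=cv2.erode(k.astype(np.uint8),np.ones((3,3)))>0
print(np.nanpercentile(T[k],[3,50,97],axis=0).round(4),k.sum())
A=np.c_[x[k],y[k],np.ones(k.sum())];print("plane",np.linalg.lstsq(A,z[k],rcond=None)[0])
k=(abs(z-.021)<.004)&(y>.04)&(y<.06)&(abs(x)<.04);print("walls x",np.nanmedian(x[k&(x<-.012)]),np.nanmedian(x[k&(x>.012)]))
cv2.imwrite("pics/w4.png",cv2.resize(p[60:260,150:360,::-1],None,fx=3,fy=2.9,interpolation=cv2.INTER_CUBIC)); print(bot.get_time_s())
```

```text
[[-0.019   0.0069  0.0557]
 [-0.0053  0.0157  0.0576]
 [ 0.0076  0.0248  0.0594]] 883
plane [0.09062266 0.00859334 0.05791903]
walls x -0.019522641087138845 0.019223880922285132
19.55
```

View pics/w4.png

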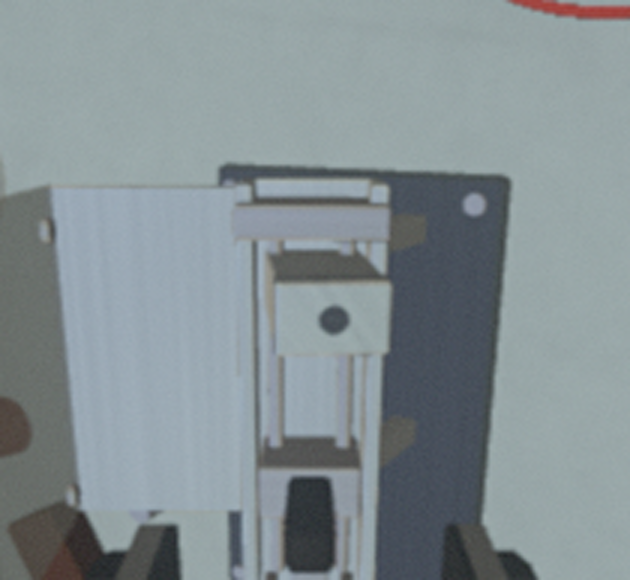

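The picture shows the block's top at about (333,318) leaning about 5° onto the lower wall, because its foot was released a little off that wall. I regrip it, which straightens it, push it against the lower wall with its foot on the floor, and release.

```bash
cat >> h.py <<'E'
def seat(y,z0=.0295):
    for x in(-.0005,-.0015,-.0025,-.0035,-.0045):
        tl([x,y,z0],.03);f=ft();print("x",x,f,tp())
        if f[0]>5: break
    tl([x,y,z0-.001],.03);print(ft(),tp())
    eoat.move_gripper(.05);tl([x,y,.09],.15)
def look(nm):
    tl([.0012,.05,.12],.2)
    pose=(bot.get_tcp_pos(),bot.get_orientation()); p,d=camera("wrist"); T=(cloud(cam("wrist",pose),d)-O)@R
    cv2.imwrite(f"pics/{nm}.png",cv2.resize(p[60:260,150:360,::-1],None,fx=3,fy=2.9,interpolation=cv2.INTER_CUBIC))
    x,y,z=T[...,0],T[...,1],T[...,2]
    k0=(abs(z-.056)<.007)&(abs(x)<.03)&(y>-.01)&(y<.062)
    for k,a,ce in blobs(k0,200):
        k=cv2.erode(k.astype(np.uint8),np.ones((3,3)))>0
        A=np.c_[x[k],y[k],np.ones(k.sum())];print("block",np.nanpercentile(T[k],[3,50,97],axis=0).round(4).tolist(),"slope",np.linalg.lstsq(A,z[k],rcond=None)[0][:2].round(3))
    print(bot.get_time_s())
E
python3 - <<'E'
from h import *
tl([-.003,.0145,.06]);tl([-.003,.0145,.0305],.08);print(ft())
eoat.move_gripper(0,40);print(bot.get_width(),ft(),tp())
seat(.0145); look("w5")
E
```

```text
[-0.7 -0.4 -0.1]
0.0301311774002311 [0.6 0.1 0.5] [-0.0029  0.0141  0.0311]
x -0.0005 [-2.4 -0.3  5. ] [-0.001   0.0139  0.0306]
x -0.0015 [ 1.6 -0.1  5.4] [-0.0012  0.0139  0.0305]
x -0.0025 [ 2.5 -0.   5.8] [-0.0014  0.0138  0.0306]
x -0.0035 [4.2 0.7 5.3] [-0.0021  0.0137  0.0306]
x -0.0045 [5.3 0.6 7.1] [-0.0023  0.0137  0.0306]
[ 5.5  1.2 10.1] [-0.0023  0.0135  0.0306]
block [[-0.0169, 0.0064, 0.0553], [-0.004, 0.0152, 0.0568], [0.0096, 0.0245, 0.0581]] slope [0.038 0.011]
23.8083
```

Run:
```python
from h import *
pose=(bot.get_tcp_pos(),bot.get_orientation()); p,d=camera("wrist"); T=(cloud(cam("wrist",pose),d)-O)@R
x,y,z=T[...,0],T[...,1],T[...,2]
def pl(n,k):
    k=cv2.erode(k.astype(np.uint8),np.ones((3,3)))>0
    A=np.c_[x[k],y[k],np.ones(k.sum())];s=np.linalg.lstsq(A,z[k],rcond=None)[0];print(n,k.sum(),s.round(4),np.nanpercentile(x[k],[3,97]).round(4))
pl("stop",(abs(z-.03)<.006)&(abs(x)<.03)&(y>-.012)&(y<.001))
pl("carriage",(abs(z-.03)<.005)&(abs(x)<.02)&(y>.066)&(y<.1))
pl("block",(abs(z-.056)<.006)&(abs(x)<.03)&(y>-.01)&(y<.06))
pl("walls",(abs(z-.0205)<.003)&(abs(x)<.03)&(abs(x)>.014)&(y>.03)&(y<.06))
```

```text
stop 536 [-0.0069  0.0162  0.0306] [-0.02    0.0194]
carriage 321 [0.0008 0.0387 0.0269] [-0.0142  0.0144]
block 908 [0.0399 0.0062 0.0569] [-0.0169  0.0096]
walls 173 [ 0.0023 -0.0087  0.0207] [-0.0208  0.0206]
```

View pics/w5.png

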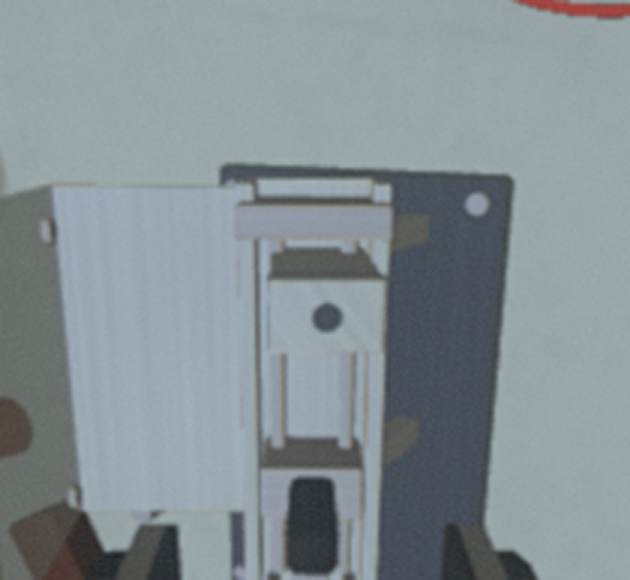

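It is better but still about 2° off, because the foot was pinned by floor friction while I pushed. I regrip, lift it 2 mm, push it to the wall, then lower.

```bash
cat >> h.py <<'E'
def seat(y,zf=.0306,xs=(-.001,-.0025,-.004,-.0055)):
    tl([xs[0]+.001,y,zf+.002],.05);print("up",ft(),tp())
    for x in xs:
        tl([x,y,zf+.002],.03);f=ft();print("x",x,f,tp())
        if f[0]>6: break
    tl([x,y,zf-.0012],.03);print("dn",ft(),tp())
    eoat.move_gripper(.05);tl([x,y,.09],.15)
E
python3 - <<'E'
from h import *
tl([-.003,.0145,.06],.2);tl([-.002,.0145,.0306],.08)
eoat.move_gripper(0,80);print(bot.get_width(),ft(),tp())
seat(.0145); look("w6")
E
```

```text
0.02872981325056957 [-0.6 -0.9  1.3] [-0.002   0.0141  0.0313]
up [-0.5 -0.5 -1.1] [0.     0.0144 0.0327]
x -0.001 [-0.5 -0.   0.3] [-0.0011  0.0147  0.0324]
x -0.0025 [ 1.   0.2 -1. ] [-0.0021  0.0145  0.0325]
x -0.004 [5.8 0.8 0.1] [-0.0023  0.0145  0.0325]
x -0.0055 [9.8 0.1 1.7] [-0.0024  0.0145  0.0326]
dn [9.8 2.9 6.6] [-0.0023  0.0139  0.0313]
block [[-0.0168, 0.0062, 0.0552], [-0.004, 0.0151, 0.0568], [0.0096, 0.0244, 0.058]] slope [0.027 0.018]
28.025
```

Run:
```python
from h import *
tl([.0012,.05,.16],.3)
pick(.6117,-.3057,73.8)
bot.movep(O+R@[.0005,.0412,.13],oT)
tl([.0005,.0412,.06],.2); tl([.0005,.0412,.034],.06); print(ft(),tp())
seat(.0412,.0297,(-.0015,-.003,-.004)); look("w7")
```

```text
at [ 0.6125 -0.3062  0.029 ] [-0.2  0.1 -0.4]
width 0.029146450665189293 [ 0.6128 -0.3064  0.0297] [-0.2  0.6  3.4]
lift 0.029241325256363047 [-0.6  1.1 -0.8] 31.325
[-0.7 -1.1 -0.7] [0.0006 0.0414 0.0336]
up [-0.3 -0.1 -0.3] [-0.0006  0.0412  0.0318]
x -0.0015 [ 1.3  0.4 -0.8] [-0.0012  0.041   0.032 ]
x -0.003 [6.5 0.7 1.5] [-0.0014  0.041   0.0319]
dn [7.8 1.1 5.8] [-0.0014  0.0404  0.03  ]
block [[-0.0166, 0.0061, 0.0553], [-0.0035, 0.0148, 0.0568], [0.0094, 0.0241, 0.0581]] slope [0.037 0.009]
block [[-0.0156, 0.0326, 0.0541], [-0.0028, 0.0409, 0.0562], [0.0108, 0.0504, 0.0575]] slope [0.001 0.037]
35.6667
```

View pics/w7.png

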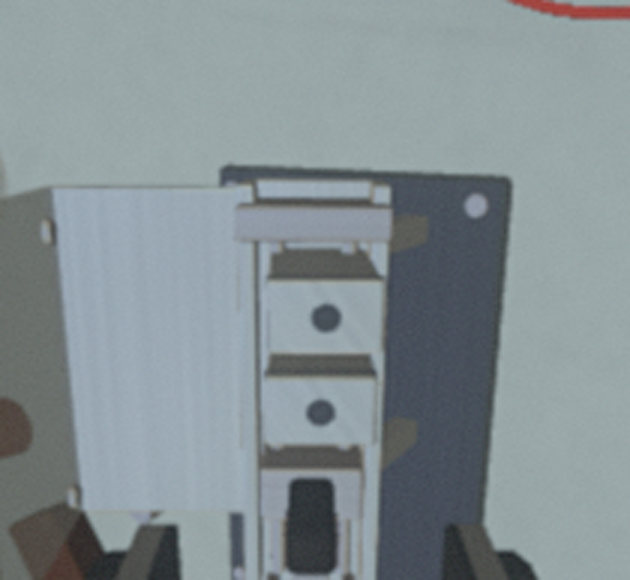

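Both blocks are in: tops at (327,318) and (320,412). The second stands flat. The far one still leans about 2°, so I press its high edge down with closed fingers, then press the pad.

Run:
```python
from h import *
tl([.008,.0148,.085],.25); eoat.move_gripper(0,20)
tl([.008,.0148,.061],.12)
for z in(.0585,.057,.0555,.054,.0525):
    tl([.008,.0148,z],.04);f=ft();print(z,f,tp())
    if f[2]>9: break
tl([.008,.0148,.085],.2); look("w8")
```

```text
0.0585 [ 0.5 -0.6  0. ] [0.008  0.0145 0.0589]
0.057 [ 0.9 -0.1  0.8] [0.0081 0.0145 0.0574]
0.0555 [ 1.8 -0.   5.3] [0.0086 0.0139 0.057 ]
0.054 [4.4 0.6 9. ] [0.009  0.0135 0.0568]
0.0525 [ 4.1  1.2 11.8] [0.0092 0.013  0.0567]
block [[-0.0157, 0.006, 0.0542], [-0.0034, 0.0145, 0.0564], [0.0109, 0.0239, 0.0576]] slope [0.002 0.027]
block [[-0.0155, 0.0326, 0.0525], [-0.002, 0.0409, 0.0563], [0.0108, 0.0503, 0.0575]] slope [0.    0.061]
38.9167
```

Both blocks now stand flat. Pressing the pad.

Run:
```python
from h import *
tl([.001,.1645,.12],.3); tl([.001,.1645,.042],.15); z0=None
for z in(.036,.034,.032,.030,.028,.026,.0245,.023):
    tl([.001,.1645,z],.06);f=ft();print(z,f,tp())
    if tp()[2]<.0268: break
bot.pause(.4); tl([.001,.1645,.12],.2); print(bot.get_time_s(),ft())
tl([.0012,.06,.16],.25)
pose=(bot.get_tcp_pos(),bot.get_orientation()); p,d=camera("wrist"); T=(cloud(cam("wrist",pose),d)-O)@R
cv2.imwrite("pics/w9.png",cv2.resize(p[60:320,130:380,::-1],None,fx=2.3,fy=2.3,interpolation=cv2.INTER_CUBIC))
x,y,z=T[...,0],T[...,1],T[...,2]
k=(z>.062)&(z<.08)&(abs(x)<.02)&(y>-.01)&(y<.12);print("post",np.nanmedian(T[k],0).round(4))
k=(abs(z-.056)<.005)&(abs(x)<.03)&(y>-.01)&(y<.045);A=np.c_[x[k],y[k],np.ones(k.sum())]
print("blocks",np.nanpercentile(T[k],[2,50,98],axis=0).round(4).tolist(),np.linalg.lstsq(A,z[k],rcond=None)[0][:2].round(3),bot.get_time_s())
```

```text
0.036 [-0.4  0.2  0.3] [0.0008 0.1642 0.0365]
0.034 [-0.1 -0.3  0.3] [0.001  0.1645 0.0342]
0.032 [0.7 3.4 7. ] [0.0008 0.1647 0.0332]
0.03 [ 1.6  7.5 10.8] [0.0008 0.1655 0.0319]
0.028 [-0.1  8.1  8. ] [0.0008 0.1669 0.0288]
0.026 [-0.  10.6  8.8] [0.0008 0.1681 0.0264]
42.6333 [-0.4 -0.6 -0.5]
post [-0.0001  0.0481  0.0676]
blocks [[-0.0167, 0.0004, 0.0539], [-0.0019, 0.0192, 0.0563], [0.0121, 0.0421, 0.0578]] [-0.004 -0.   ] 43.2833
```

View pics/w9.png

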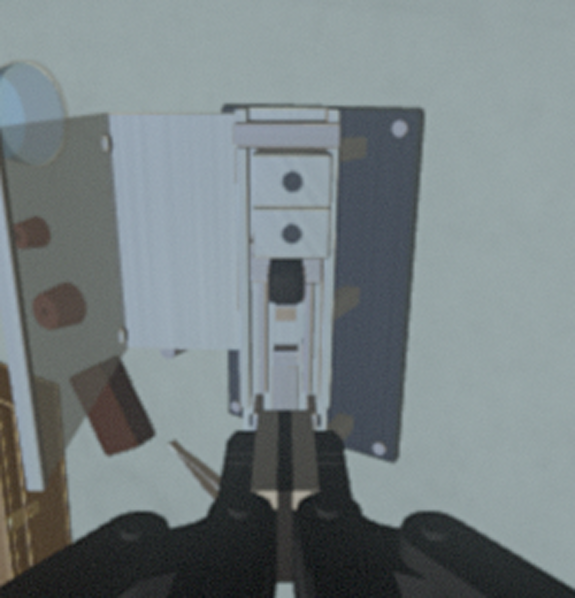

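The picture shows both blocks upright at (291,181) and (291,233), clamped between the end stop and the follower. The follower reads about 0.040, and the arm is clear.

```bash
python3 -c "
from plant import bot
print(bot.hand_in())"
```

```text
the job is handed in; nothing more can be done
None
```

The job is done and handed in: both test blocks stand upright, clamped home against the end stop with the follower at about 0.040, and the arm finished clear of the magazine at about 43 s.

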